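Find the high spot of a handwheel rim on the run-out stand

ROBOT

A 6-joint arm with a two-finger parallel gripper is mounted at the origin on the work surface. World frame = base frame: x ahead of the robot, y to its left, z up, the work surface at z = 0. Lengths are in m, angles in rad, forces in N, time in s.
With the tool pointing down it reaches from about 0.375 to 0.9 m from the base axis. Payload 3.1 kg.
Tool frame: the origin (TCP) lies midway between the tips of the shut fingers; the grasp point (between the pads) lies pinch_z behind it (pinch_z is the distance from the TCP to the grasp point, in m); y points along the fingers, z is the direction in which the jaws open and shut, and the axes are right-handed (so a half turn about y gives the same grasp; the last joint's range is limited). The gripper opens to 87 mm and grips with 3 to 60 N. Pads are 19 mm wide; open, the fingers measure 117 mm over their backs; the gripper's body (75 mm by 190 mm) begins 51 mm behind the grasp point.
Start: joints at [1.105, 0.527, 1.433, -0, 1.181, -0.178], TCP at [0.177, 0.599, 0.223] pointing down, gripper open.
Joint ranges: [-3.08, 3.08], [-0.75, 2.2], [0.22, 2.44], [-1.43, 4.57], [0, 2.65], [-2.85, 2.85]. Speed limits (rad/s): [2.79, 2.79, 3.14, 3.14, 3.14, 3.14].

INTERFACE

Orientations are given as a unit quaternion [x, y, z, w].
In Python, from rig import get_obs, camera, hand_in, pinch_z gives the robot as it stands. The module is installed in compiled form; this text tells all that it offers.
- The arm moves only by the tool arm_command, never from a script. Its argument "plan" is a list of rows, each a list of 2 entries, a list of its own where there are three numbers: the shift along the world's x, y, z in units of 25 mm (1.0 is 25 mm), then the turn about the world's z in units of 5 degrees (1.0 is 5 degrees). A call has 1 to 5 rows; each row is the pose to reach, as a shift and turn from the pose commanded when the call began; what a row does not reach only later rows make up. A row lasts 1/10 s, in which the tool goes at most 50 mm and 8.59 degrees, less where a joint would pass 70% of its speed; a pose out of reach is approached as far as the arm can. A call with a gripper value outside its range is refused whole. "fingers" is the opening, from -1 (shut) to 1 (fully open), set as the call begins (left out, the last holds). The fingers move at their own pace and stop on an object; "force" is the grip in N (left out, the last holds). Time passes only in rows, so rows that repeat a pose let the fingers close. It gives the time, the measured TCP pose, the force and the opening at its end, in the units of the state.
- get_obs(): the state, without advancing time (a new reading comes with each control period).
- camera(name): name is "scene" or "top"; returns a dict with "pixels" (420x560x3 uint8, red, green, blue), "camera_matrix" (3x3 intrinsics, pixels), "R" (3x3) and "t" (3): a world point X has camera coordinates R X + t. Camera axes: x right, y down, z forward; pixel columns grow to the right and rows downward; lengths in m; the calibration is good to about 2 mm. A picture is of the moment at which its call begins. There is no depth.
- hand_in(): hands the job in, once; it reports no verdict.
The state is a dict: "time": time; "q": joint angles; "joint_velocities": joint speeds; "joint_torque": joint torques, N m; "position": TCP position; "tool_rot": TCP orientation; "ft_force": force on the tool from outside, world axes, zero at the start; "moment": the same for the moment, N m; "grip_width": finger opening in m.
Only numpy, scipy, OpenCV 4.12 (cv2) and the standard library are available. Lean on these libraries where they do the work, as an engineer would, in place of code of your own. Each camera call takes 0.05 s, during which the arm holds its last target.

TASK

The disc handwheel on the run-out stand has a bulged rim. Slide the dial gauge in by its knob until its plunger gently touches the rim, then turn the wheel slowly by its handle past the plunger to find the rim's one high spot, and leave the wheel standing with the top of the high spot on the plunger. Never lean hard on the plunger, and leave the other tools where they are.

Things in the scene. Friction and masses are not known exactly. Their poses are not given: they have to be found in the camera images.
- stand: Heavy grey cast stand, fixed to the bench: foot 140 x 400 x 22 mm. Origin under the wheel's axis at bench level, z up; its +y axis points from the wheel along the gauge's slideway. The stand itself is not moved.
- handwheel: Plain aluminium disc handwheel, about 160 mm across; turns without end on the stand's upright spindle, freely (about 1 N at the handle). Origin on its axis at bench level, z up; x, y turn with the wheel, the handle stands 58 mm from the axis on its -x side. Rim bar 18 mm thick, its middle 85 mm above the bench.
- hub_nut (a point): Top of the nut at the wheel's hub, on the axis, 114 mm above the bench. The rim's outer radius about this axis is 80 mm; over about 60 degrees it bulges smoothly out to 83 mm at its one high spot. Where it lies relative to the handle differs widely from time to time; at the start it is at least 55 degrees away from the plunger.
- handle_mid (a point): Middle of the wheel's upright black handle, 142 mm above the bench: 17 to 22 mm thick, 71 mm tall, from 100 to 171 mm above the bench. It revolves on its own pin, so it can be held from above at an unchanging gripper angle while the wheel is cranked round.
- carriage: Gauge carriage, a dark steel block 46 x 98 mm, top 103 mm above the bench, sliding on the stand along the stand's y axis. Origin at the middle of its upright round steel knob, the place to grip: 21 mm thick, 37 mm tall, from 109 to 146 mm above the bench. It slides stiffly, at about 8 N either way, and stays where it is left; the slide ends with the knob 184 and 230 mm from the wheel's axis.
- dial_mid (a point): Middle of the flat round dial (48 mm) lying on the carriage, 108 mm above the bench, 48 mm from the knob towards the wheel. Its needle turns clockwise as the plunger is pressed, about 1.7 rad at 8 N. The spring plunger points at the wheel's axis at rim height; unpressed, its tip is 110 mm from the knob's middle: it meets the plain rim with the knob 190 mm from the axis, the high spot at 193 mm.
- way_end (a point): Outer end of the gauge's slideway, 295 mm from the wheel's axis, 66 mm up. The plunger yields about 1 mm per 5.5 N. Above 8 N it shoves the carriage back, so the high spot's first pass sets the carriage back, and then only the high spot still reaches the plunger. A pressed plunger drags on the rim with about 0.4 of its force: up to 6 N at the handle, falling to 1 N where it comes free. Over 20 N harms it.
- micrometer: Outside micrometer lying on the bench beside the stand, about 150 mm long, 20 mm high; bystander.
- gauge_block: Small steel gauge block 35 x 9 x 30 mm standing beside the stand; bystander.
- four_lobe_hub: Machined aluminium hub with four lobes, 96 mm across, 30 mm high, on the bench beyond the stand; bystander.
- spanner: Open spanner 150 mm long lying on the bench beyond the stand; bystander.

How it is judged:
By the outcome, as a careful person would: the job done as asked, in the order asked, and still so for the second after the job is handed in, with the robot touching nothing.
It also fails if it takes over 72 s, if anything falls off the work surface, if the arm or the gripper's body presses on something with over 40 N, if the wrist force passes 120 N, or if a joint passes its speed limit or range.

## Working session

There is one attempt and no reset: what is moved stays moved. The work goes in short steps, Python scripts to look and compute and a tool call to move; the robot and the scene stay as the last step left them, time stands still between calls to the robot, and variables do not carry over. Pictures are saved under pics/ and viewed, and the job is handed in when it is done.

Besides the shell and the picture viewer there is one more tool, called after ">>>" in YAML: its name, and indented under it one key for each argument. arm_command: Moves the arm, as the interface text tells. Its arguments: {"type":"object","properties":{"plan":{"type":"array"},"fingers":{"type":"number"},"force":{"type":"number"}},"required":["plan"]}

```bash
mkdir -p pics
python3 - <<'E'
from rig import *
import cv2,numpy as np
o=get_obs()
for k,v in o.items(): print(k,np.round(v,3))
print(pinch_z)
for n in("scene","top"):
    c=camera(n); cv2.imwrite(f"pics/{n}0.png",c["pixels"][:,:,::-1]); print(n,c["camera_matrix"],c["R"],c["t"])
E
```

```text
time 0.0
q [ 1.104  0.528  1.434  0.     1.181 -0.179]
joint_velocities [-0.002  0.001  0.001  0.001 -0.001 -0.   ]
joint_torque [ 1.0000e-03 -4.4002e+01 -1.7660e+01  6.3000e-02  5.8000e-02 -0.0000e+00]
position [0.177 0.599 0.222]
tool_rot [ 0.701 -0.102  0.101 -0.699]
ft_force [ 0.329 -0.126 -0.365]
moment [ 0.002  0.017 -0.   ]
grip_width 0.087
0.0187
scene [[434.30853121   0.         279.61787346]
 [  0.         434.30853121 209.03691574]
 [  0.           0.           1.        ]] [[ 0.12880683  0.99164916 -0.00638272]
 [ 0.74474758 -0.1009823  -0.65966174]
 [-0.65479756  0.08021542 -0.75153552]] [-0.087172   -0.36806975  1.19626123]
top [[413.93540328   0.         276.34581942]
 [  0.         413.93540328 209.80008008]
 [  0.           0.           1.        ]] [[-0.00169013 -0.99983126 -0.01829206]
 [-0.98928344  0.00434235 -0.1459432 ]
 [ 0.14599801  0.01784937 -0.98912385]] [0.02037674 0.58230283 0.74479618]
```

View pics/scene0.png

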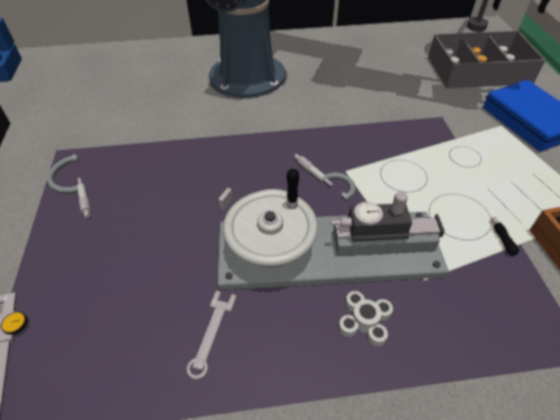

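View pics/top0.png

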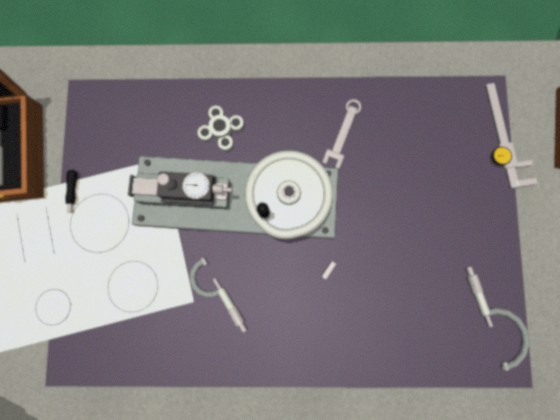

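```bash
cat > h.py <<'E'
from rig import *
import cv2,numpy as np
def ray(c,u,v,z):
    K,R,t=c["camera_matrix"],c["R"],c["t"]
    d=R.T@np.linalg.inv(K)@np.array([u,v,1.]); o=-R.T@t
    return (o+d*(z-o[2])/d[2])[:2]
def proj(c,X):
    p=c["camera_matrix"]@(c["R"]@np.array(X)+c["t"]); return p[:2]/p[2]
def crop(c,x0,y0,x1,y1,s,fn):
    cv2.imwrite("pics/"+fn,cv2.resize(c["pixels"][y0:y1,x0:x1,::-1],None,fx=s,fy=s,interpolation=cv2.INTER_CUBIC))
E
python3 - <<'E'
from h import *
t=camera("top");s=camera("scene")
crop(t,125,145,345,245,3.6,"t1.png")
crop(s,210,155,450,290,3.3,"s1.png")
E
```

```text
(no output)
```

View pics/t1.png

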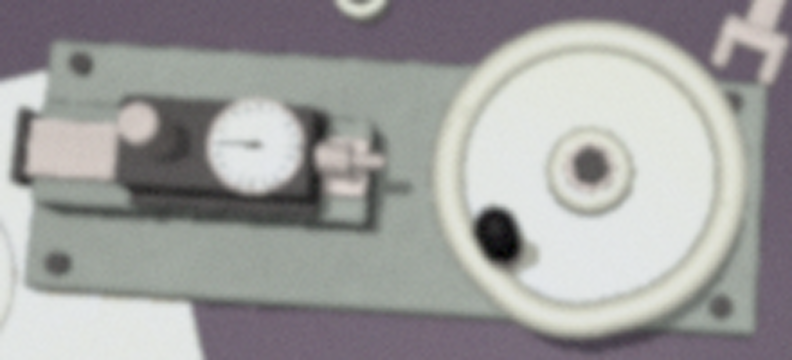

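View pics/s1.png

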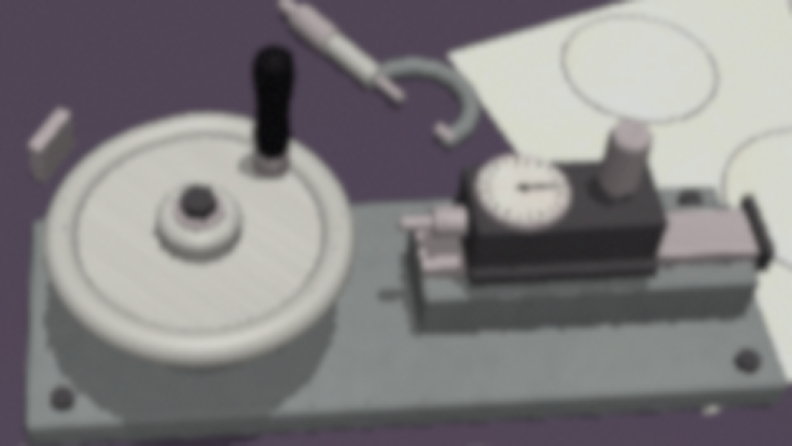

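Run:
```python
from h import *
t=camera("top");s=camera("scene")
def tri(a,b):
    A=[];
    for c,(u,v) in((t,a),(s,b)):
        P=c["camera_matrix"]@np.c_[c["R"],c["t"]]
        A+= [u*P[2]-P[0],v*P[2]-P[1]]
    A=np.array(A); return np.linalg.lstsq(A[:,:3],-A[:,3],rcond=None)[0]
for n,a,b,z in [("nut",(288.9,190.8),(270,215.6),.114),("knob",(163.1,178.9),(401.2,195.3),.146),("dial",(195.8,185.3),(368.2,212.6),.108),("handle",(262.5,209),(293,172.5),.168)]:
    print(n,ray(t,*a,z),ray(s,*b,z),tri(a,b))
for c in(t,s): print(-c["R"].T@c["t"])
# rim radial profile: bright vs. darker outside in top
n=ray(t,288.9,190.8,.114)
```

```text
nut [ 0.60519409 -0.00457839] [ 0.60877523 -0.00632292] [ 0.60582    -0.00537564  0.11045379]
knob [0.62039672 0.20673733] [0.62172058 0.20452692] [0.6204682  0.20613167 0.14469346]
dial [0.61710894 0.15961086] [0.61909226 0.15674592] [0.61730314 0.15875621 0.10590913]
handle [0.56528872 0.03849284] [0.56890248 0.03685596] [0.5656883  0.0379989  0.16484191]
[0.46735823 0.0045506  0.82205153]
[ 1.06865634 -0.04668309  0.65567489]
```

Run:
```python
from h import *
from scipy.spatial.transform import Rotation as R
o=get_obs();print(o["time"],o["position"]);print(R.from_quat(o["tool_rot"]).as_matrix().round(3))
t=camera("top")
n=np.array([.6063,-.0053])
g=cv2.GaussianBlur(cv2.cvtColor(t["pixels"],cv2.COLOR_RGB2GRAY),(0,0),.7).astype(np.float32)
off=np.array(ray(t,288.9,190.8,.114))-n
rs=np.arange(.070,.096,.0005);out=[]
for a in range(0,360,10):
    d=np.array([np.cos(np.radians(a)),np.sin(np.radians(a))])
    p=np.array([proj(t,[*(n+off+r*d),.085]) for r in rs]).astype(np.float32)
    v=cv2.remap(g,p[:,:1],p[:,1:],cv2.INTER_LINEAR).ravel()
    dv=np.diff(v);k=slice(10,len(dv));w=np.clip(-dv[k],0,None);
    i=np.argmax(w);s=slice(max(0,i-4),i+5)
    out.append(((w[s]*rs[k.start:][:-1][s]).sum()/w[s].sum())*1000)
out=np.array(out);A=np.radians(np.arange(0,360,10))
print(out.round(1))
M=np.c_[np.ones(36),np.cos(A),np.sin(A)]
w=np.ones(36,bool)
for _ in range(6):
    c=np.linalg.lstsq(M[w],out[w],rcond=None)[0];r=out-M@c;w=np.abs(r)<max(.6,np.median(np.abs(r))*1.5)
print(c,dict(zip(range(0,360,10),r.round(1))))
```

```text
0.3 [0.17725746 0.59906528 0.22220053]
[[ 0.959 -0.     0.284]
 [-0.284 -0.001  0.959]
 [-0.    -1.    -0.001]]
[81.  80.1 81.  81.  80.6 79.  78.2 79.3 77.1 77.6 77.1 76.8 76.9 76.7
 76.5 79.9 79.6 80.1 78.6 78.3 76.8 76.6 76.5 76.7 76.6 76.1 76.2 85.4
 87.7 76.7 79.3 78.7 79.6 80.4 80.5 80.9]
[78.22919651  2.42506448 -0.14600586] {0: np.float64(0.3), 10: np.float64(-0.5), 20: np.float64(0.5), 30: np.float64(0.7), 40: np.float64(0.6), 50: np.float64(-0.7), 60: np.float64(-1.1), 70: np.float64(0.4), 80: np.float64(-1.4), 90: np.float64(-0.5), 100: np.float64(-0.6), 110: np.float64(-0.5), 120: np.float64(0.0), 130: np.float64(0.1), 140: np.float64(0.2), 150: np.float64(3.9), 160: np.float64(3.7), 170: np.float64(4.2), 180: np.float64(2.8), 190: np.float64(2.5), 200: np.float64(0.8), 210: np.float64(0.4), 220: np.float64(0.0), 230: np.float64(-0.1), 240: np.float64(-0.5), 250: np.float64(-1.4), 260: np.float64(-1.8), 270: np.float64(7.0), 280: np.float64(8.9), 290: np.float64(-2.5), 300: np.float64(-0.3), 310: np.float64(-1.2), 320: np.float64(-0.6), 330: np.float64(0.0), 340: np.float64(-0.0), 350: np.float64(0.3)}
```

>>> arm_command:
  plan:
    - [[1.4,-1.24,0],-1.3]
    - [[2.8,-2.5,0],-2.6]
    - [[4.2,-3.7,0],-3.9]
    - [[5.6,-5,0],-5.2]
    - [[7,-6.2,0],-6.5]
  fingers: 1
  force: 40

```text
time: 0.85
position: [0.3534, 0.4428, 0.2227]
tool_rot: [-0.643, 0.295, -0.295, 0.643]
ft_force: [0.3, 1.0, 0.1]
grip_width: 0.0873
```

>>> arm_command:
  plan:
    - [[1.4,-1.24,0],-1.3]
    - [[2.8,-2.5,0],-2.6]
    - [[4.2,-3.7,0],-3.9]
    - [[5.6,-5,0],-5.2]
    - [[7,-6.2,0],-6.5]

```text
time: 1.35
position: [0.5286, 0.2877, 0.2226]
tool_rot: [-0.535, 0.463, -0.463, 0.535]
ft_force: [0.3, 0.4, 0.6]
grip_width: 0.0869
```

>>> arm_command:
  plan:
    - [[1.4,-1.24,0],-1.3]
    - [[2.8,-2.5,0],-2.4]
    - [[3.74,-3.33,0],-2.5]
    - [[3.74,-3.33,0],-2.5]

```text
time: 1.75
position: [0.6248, 0.2022, 0.2224]
tool_rot: [0.48, -0.517, 0.519, -0.482]
ft_force: [0.4, -0.1, -0.3]
grip_width: 0.0872
```

Run:
```python
from h import *
from scipy.spatial.transform import Rotation as R
o=get_obs();print(o["time"],o["position"],o["q"],o["ft_force"]);print(R.from_quat(o["tool_rot"]).as_matrix().round(3))
```

```text
1.75 [0.62480479 0.20222357 0.22236715] [ 0.14384278  0.57032578  1.34989705 -0.00149622  1.21839339  0.21922639] [ 0.35404868 -0.06720295 -0.28316051]
[[-0.075  0.003  0.997]
 [-0.997 -0.001 -0.075]
 [ 0.001 -1.     0.003]]
```

>>> arm_command:
  plan:
    - [[0,0,-1.2],0]
    - [[0,0,-2.4],0]
    - [[0,0,-2.4],0]

```text
time: 2.05
position: [0.6167, 0.2059, 0.1582]
tool_rot: [-0.485, 0.519, -0.515, 0.479]
ft_force: [-1.4, -0.2, -1.0]
grip_width: 0.0871
```

Run:
```python
from h import *
o=get_obs();print(o["time"],o["position"],o["joint_velocities"].round(3))
c=camera("top");crop(c,125,145,345,245,3.6,"t2.png")
c=camera("scene");crop(c,210,105,450,285,3.3,"s2.png")
```

```text
2.05 [0.61668305 0.20591164 0.15818941] [ 0.004 -0.047 -0.061  0.002  0.041  0.   ]
```

View pics/t2.png

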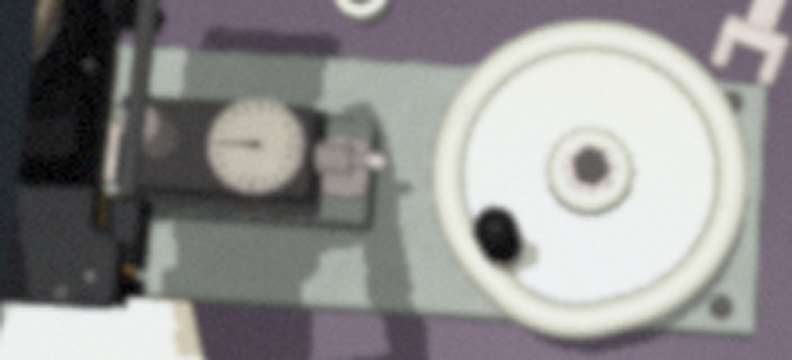

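View pics/s2.png

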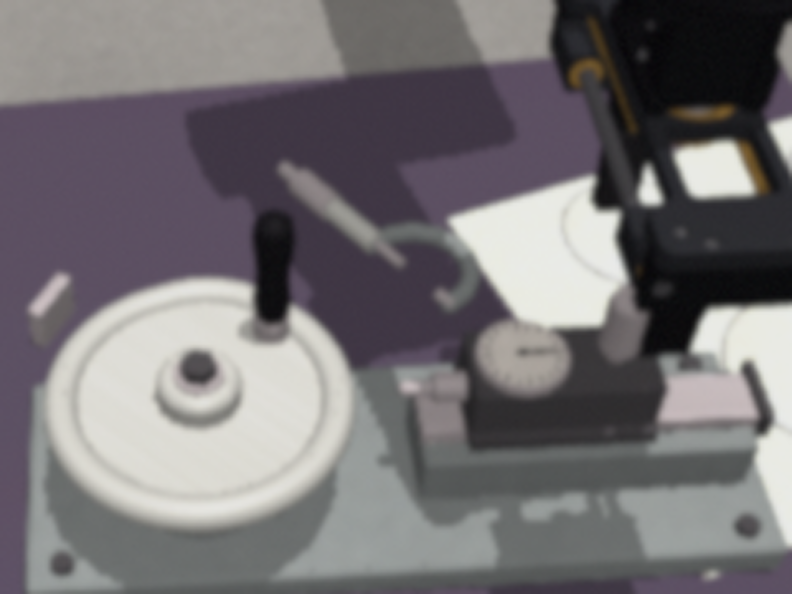

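>>> arm_command:
  plan:
    - [[0,0,-0.9],0]
    - [[0,0,-1.8],0]
    - [[0,0,-1.8],0]

```text
time: 2.45
position: [0.6196, 0.2063, 0.1168]
tool_rot: [-0.483, 0.518, -0.516, 0.482]
ft_force: [-1.0, 0.0, 0.0]
grip_width: 0.0871
```

>>> arm_command:
  plan:
    - [[0,0,0],0]
    - [[0,0,0],0]
    - [[0,0,0],0]
    - [[0,0,0],0]
  fingers: -1
  force: 40

```text
time: 2.85
position: [0.6216, 0.2062, 0.1188]
tool_rot: [0.482, -0.517, 0.518, -0.483]
ft_force: [0.1, 0.6, 0.1]
grip_width: 0.0629
```

>>> arm_command:
  plan:
    - [[0,0,-0.15],0]
    - [[0,0,-0.15],0]
    - [[0,0,-0.15],0]
    - [[0,0,-0.15],0]
    - [[0,0,-0.15],0]

```text
time: 3.35
position: [0.6208, 0.206, 0.1137]
tool_rot: [-0.482, 0.517, -0.517, 0.482]
ft_force: [0.1, 1.0, -0.8]
grip_width: 0.0229
```

>>> arm_command:
  plan:
    - [[0,0,0],0]
    - [[0,0,0],0]
    - [[0,0,0],0]

```text
time: 3.65
position: [0.6204, 0.206, 0.1137]
tool_rot: [-0.483, 0.517, -0.517, 0.482]
ft_force: [-1.7, -0.4, 0.7]
grip_width: 0.0202
```

>>> arm_command:
  plan:
    - [[-0.01,-0.15,0],0]
    - [[-0.02,-0.3,0],0]
    - [[-0.03,-0.45,0],0]
    - [[-0.045,-0.6,0],0]
    - [[-0.05,-0.7,0],0]

```text
time: 4.15
position: [0.6194, 0.1916, 0.1137]
tool_rot: [-0.481, 0.519, -0.516, 0.483]
ft_force: [-1.0, 9.0, -1.2]
grip_width: 0.02
```

```bash
cat >> h.py <<'E'
def look(tag,sc=False):
    o=get_obs();print(round(o["time"],2),o["position"].round(4),o["ft_force"].round(1))
    c=camera("top");crop(c,165,145,305,240,5.6,f"t_{tag}.png")
    if sc:
        c=camera("scene");crop(c,210,155,450,290,3.3,f"s_{tag}.png")
E
python3 -c "
from h import *
look('a',1)"
```

```text
4.15 [0.6194 0.1916 0.1137] [-1.   9.  -1.2]
```

View pics/t_a.png

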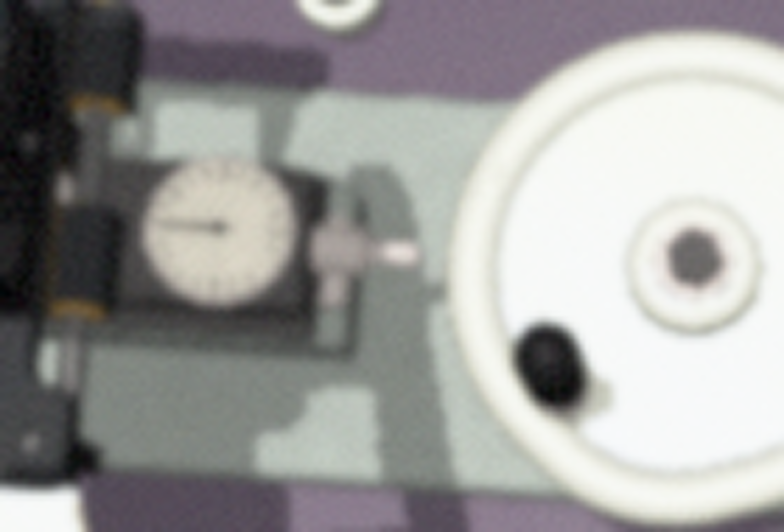

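View pics/s_a.png

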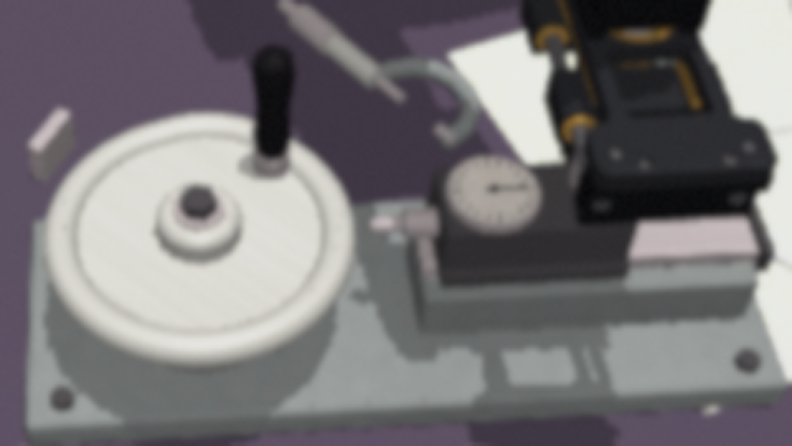

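>>> arm_command:
  plan:
    - [[-0.005,-0.05,0],0]
    - [[-0.01,-0.1,0],0]
    - [[-0.01,-0.1,0],0]

```text
time: 4.55
position: [0.6192, 0.1889, 0.1137]
tool_rot: [-0.481, 0.518, -0.516, 0.483]
ft_force: [-0.5, 7.8, -0.6]
grip_width: 0.02
```

```bash
python3 -c "
from h import *
look('b')"
```

```text
4.55 [0.6192 0.1889 0.1137] [-0.5  7.8 -0.6]
```

View pics/t_b.png

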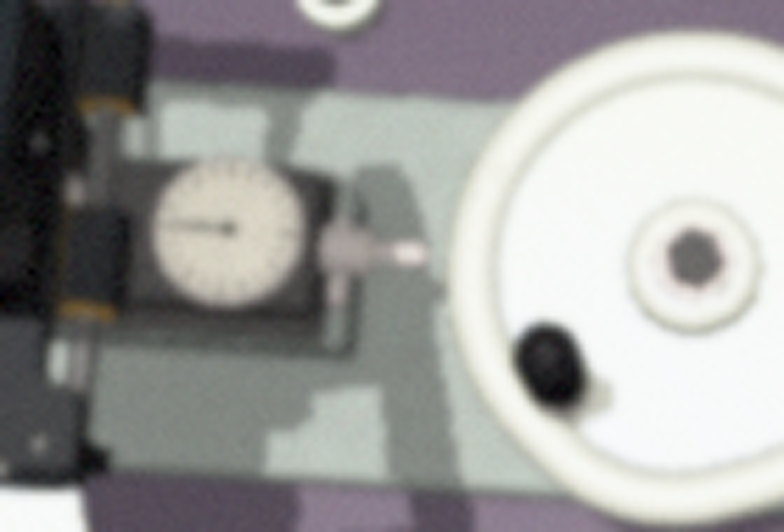

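>>> arm_command:
  plan:
    - [[-0.005,-0.05,0],0]
    - [[-0.01,-0.1,0],0]
    - [[-0.015,-0.15,0],0]
    - [[-0.015,-0.15,0],0]

```text
time: 5.0
position: [0.6189, 0.1851, 0.1137]
tool_rot: [-0.481, 0.518, -0.516, 0.483]
ft_force: [-1.0, 8.1, -0.4]
grip_width: 0.0196
```

```bash
python3 -c "
from h import *
look('c')"
```

```text
5.0 [0.6189 0.1851 0.1137] [-1.   8.1 -0.4]
```

View pics/t_c.png

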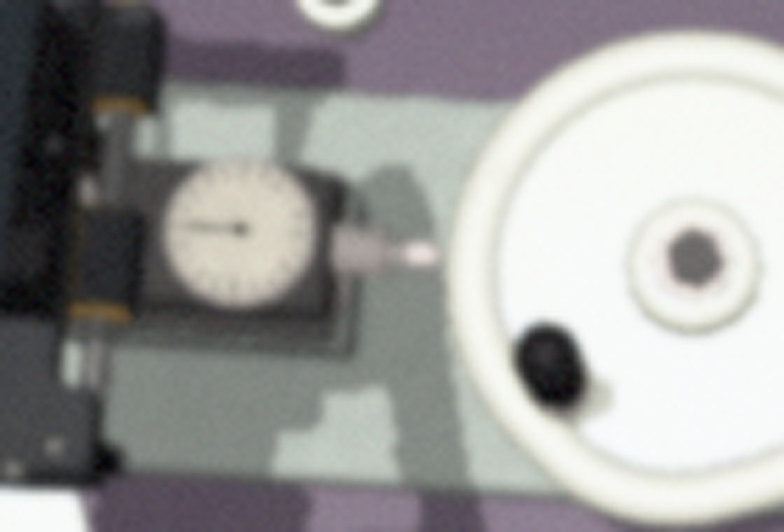

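>>> arm_command:
  plan:
    - [[0,-0.03,0],0]
    - [[-0.005,-0.06,0],0]
    - [[-0.005,-0.06,0],0]

```text
time: 5.35
position: [0.6189, 0.1837, 0.1137]
tool_rot: [-0.481, 0.518, -0.516, 0.483]
ft_force: [-0.0, 7.5, -0.9]
grip_width: 0.0195
```

```bash
python3 -c "
from h import *
look('d')"
```

```text
5.35 [0.6189 0.1837 0.1137] [-0.   7.5 -0.9]
```

View pics/t_d.png

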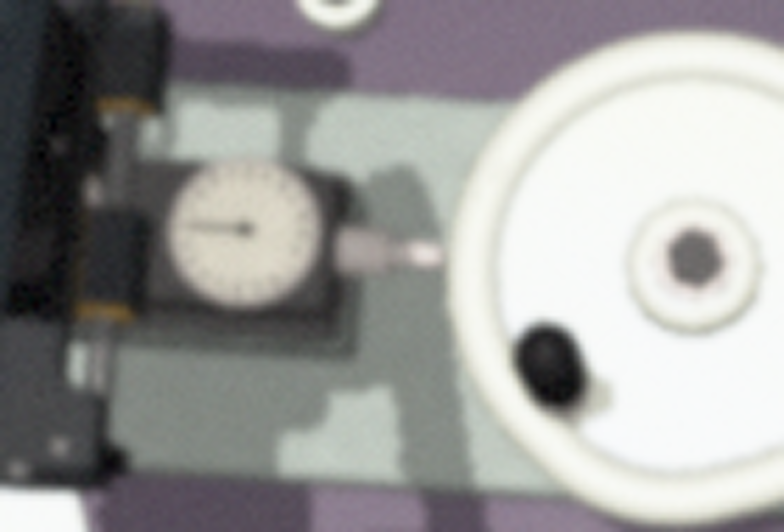

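>>> arm_command:
  plan:
    - [[0,-0.03,0],0]
    - [[-0.005,-0.05,0],0]
    - [[-0.005,-0.05,0],0]

```text
time: 5.7
position: [0.6188, 0.1832, 0.1137]
tool_rot: [-0.48, 0.519, -0.516, 0.484]
ft_force: [-0.3, 10.2, -1.0]
grip_width: 0.0199
```

```bash
python3 -c "
from h import *
look('e')"
```

```text
5.7 [0.6188 0.1832 0.1137] [-0.3 10.2 -1. ]
```

View pics/t_e.png

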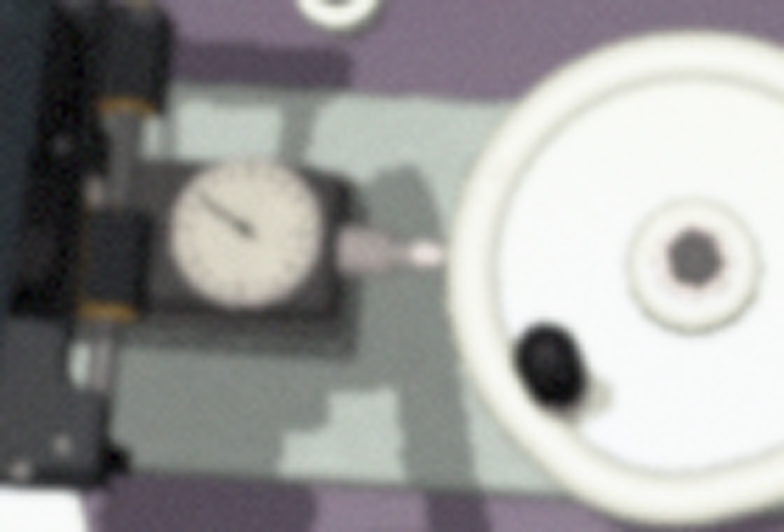

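>>> arm_command:
  plan:
    - [[0,0.05,0],0]
    - [[0.005,0.1,0],0]
    - [[0.005,0.1,0],0]

```text
time: 6.05
position: [0.6188, 0.1832, 0.1137]
tool_rot: [-0.482, 0.518, -0.517, 0.483]
ft_force: [-0.2, 5.6, -0.8]
grip_width: 0.02
```

>>> arm_command:
  plan:
    - [[0,0,0],0]
    - [[0,0,0],0]
    - [[0,0,0],0]
    - [[0,0,0],0]
    - [[0,0,0],0]
  fingers: 0.15

```text
time: 6.55
position: [0.619, 0.1816, 0.1139]
tool_rot: [0.482, -0.517, 0.517, -0.482]
ft_force: [-0.7, 0.2, -0.4]
grip_width: 0.0474
```

>>> arm_command:
  plan:
    - [[0,0,1.5],0]
    - [[0,0,3],0]
    - [[-0.5,-1.4,3.1],0]
    - [[-1.1,-3,3.1],0]
    - [[-1.6,-4.5,3.1],0]

```text
time: 7.05
position: [0.5783, 0.0684, 0.1919]
tool_rot: [0.483, -0.516, 0.517, -0.483]
ft_force: [0.6, -0.3, 0.2]
grip_width: 0.0501
```

>>> arm_command:
  plan:
    - [[-0.5,-1.25,0],0]
    - [[-0.5,-1.25,0],0]
    - [[-0.5,-1.25,0],0]

```text
time: 7.35
position: [0.5665, 0.0376, 0.1916]
tool_rot: [0.481, -0.518, 0.518, -0.482]
ft_force: [-0.2, -0.3, 0.2]
grip_width: 0.05
```

```bash
python3 -c "
from h import *
look('f',1)"
```

```text
7.35 [0.5665 0.0376 0.1916] [-0.2 -0.3  0.2]
```

View pics/t_f.png

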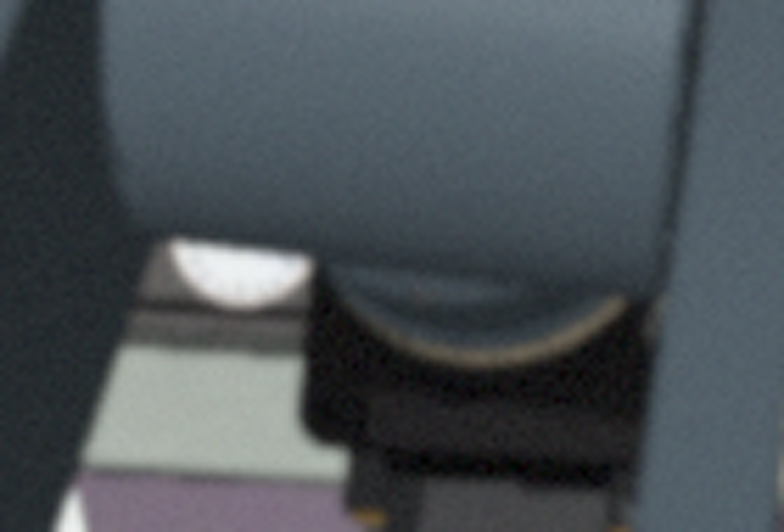

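View pics/s_f.png

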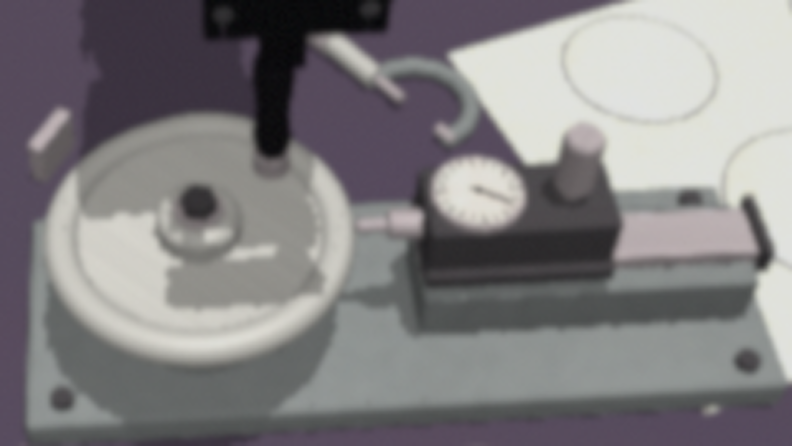

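>>> arm_command:
  plan:
    - [[0,0,-0.8],0]
    - [[0,0,-1.6],0]
    - [[0,0,-2.35],0]
    - [[0,0,-2.35],0]

```text
time: 7.85
position: [0.5648, 0.0398, 0.1301]
tool_rot: [-0.484, 0.518, -0.515, 0.482]
ft_force: [-0.6, -0.5, 0.3]
grip_width: 0.0499
```

>>> arm_command:
  plan:
    - [[0,0,0],0]
    - [[0,0,0],0]
    - [[0,0,0],0]
    - [[0,0,0],0]
    - [[0,0,0],0]
  fingers: -1
  force: 30

```text
time: 8.35
position: [0.567, 0.0382, 0.1333]
tool_rot: [0.482, -0.517, 0.518, -0.483]
ft_force: [-0.2, -0.6, 2.4]
grip_width: 0.0194
```

>>> arm_command:
  plan:
    - [[0,0,0],0]
    - [[0,0,0],0]
    - [[0,0,0],0]

```text
time: 8.65
position: [0.567, 0.0382, 0.1333]
tool_rot: [0.482, -0.517, 0.518, -0.483]
ft_force: [-0.2, 1.7, 5.6]
grip_width: 0.0196
```

```bash
python3 -c "
from h import *
look('g',1)"
```

```text
8.65 [0.567  0.0382 0.1333] [-0.2  1.7  5.6]
```

View pics/s_g.png

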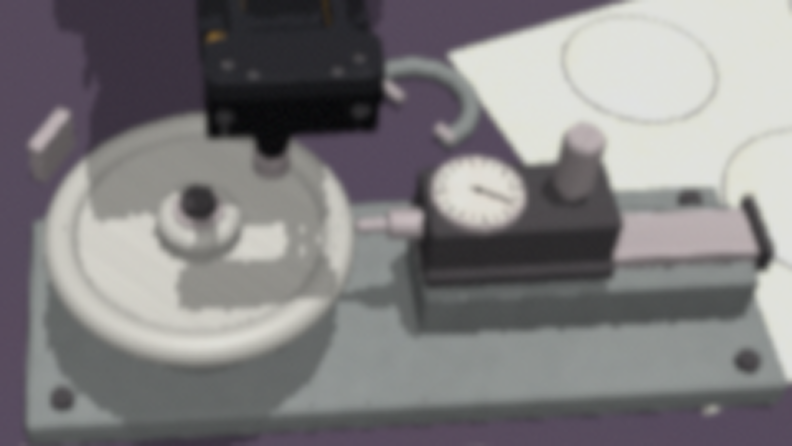

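```bash
cat >> h.py <<'E'
def tab(a0,step,n=5,R=.0583):
    f=lambda a:np.array([np.cos(np.radians(a)),np.sin(np.radians(a))])
    print(a0,'->',a0+n*step,[(R/.025*(f(a0+step*k)-f(a0))).round(2).tolist() for k in range(1,n+1)])
_n=[0.]
def needle(tag=None):
    c=camera("scene")
    R=c["pixels"]
    o=get_obs();p=o["position"]-np.array([.6063,-.0053,0]);print(round(o["time"],2),"handle ang",np.degrees(np.arctan2(p[1],p[0])).round(1),"r",np.hypot(*p[:2]).round(4),"F",o["ft_force"].round(1))
    return c
E
python3 -c "
from h import *
for a in range(132,12,-20): tab(a,-4)"
```

```text
132 -> 112 [[0.12, 0.1], [0.26, 0.2], [0.39, 0.29], [0.54, 0.36], [0.69, 0.43]]
112 -> 92 [[0.15, 0.06], [0.31, 0.1], [0.47, 0.13], [0.63, 0.16], [0.79, 0.17]]
92 -> 72 [[0.16, 0.0], [0.33, -0.01], [0.49, -0.03], [0.65, -0.07], [0.8, -0.11]]
72 -> 52 [[0.15, -0.06], [0.3, -0.12], [0.45, -0.2], [0.58, -0.28], [0.72, -0.38]]
52 -> 32 [[0.12, -0.1], [0.24, -0.22], [0.35, -0.34], [0.45, -0.47], [0.54, -0.6]]
32 -> 12 [[0.08, -0.14], [0.15, -0.29], [0.21, -0.44], [0.26, -0.59], [0.3, -0.75]]
```

>>> arm_command:
  plan:
    - [[0.12,0.1,0],0]
    - [[0.26,0.2,0],0]
    - [[0.39,0.29,0],0]
    - [[0.54,0.36,0],0]
    - [[0.69,0.43,0],0]

```text
time: 9.25
position: [0.5828, 0.0485, 0.1332]
tool_rot: [-0.483, 0.517, -0.517, 0.482]
ft_force: [-2.4, -2.0, 7.6]
grip_width: 0.0198
```

```bash
python3 -c "
from h import *
c=needle();crop(c,210,155,450,290,3.3,'n1.png')"
```

```text
9.3 handle ang 112.3 r 0.0586 F [0.4 1.4 5.1]
```

View pics/n1.png

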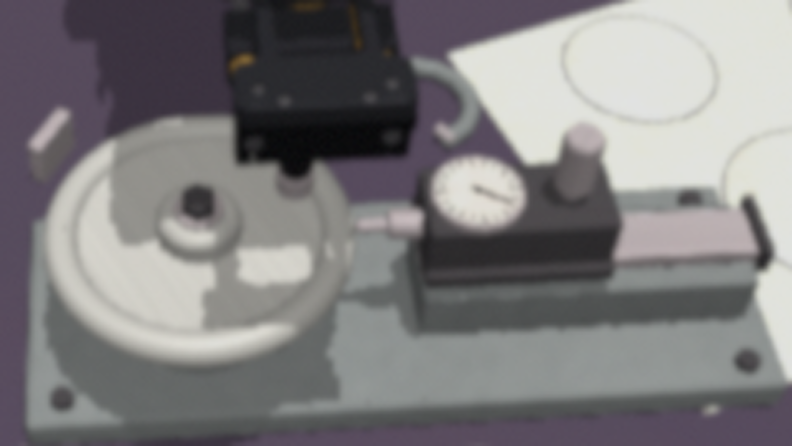

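```bash
cat >> h.py <<'E'
def rd(tag=None):
    c=needle()
    cen=np.array([.6063,-.0053])+.142*np.array([.0685,.9977])
    N=300;sc=.00025
    # rectified at z=.108: u right = +y world, v down = +x world (seen from above)
    src=np.array([[0,0],[N,0],[N,N],[0,N]],np.float32)
    dst=np.array([proj(c,[cen[0]+(v-N/2)*sc,cen[1]+(u-N/2)*sc,.108]) for u,v in src],np.float32)
    H=cv2.getPerspectiveTransform(dst,src)
    im=cv2.warpPerspective(c["pixels"][:,:,::-1].copy(),H,(N,N),flags=cv2.INTER_CUBIC)
    g=cv2.GaussianBlur(cv2.cvtColor(im,cv2.COLOR_BGR2GRAY),(0,0),2)
    g2=g.copy();m=(g>130).astype(np.uint8)
    m=cv2.morphologyEx(m,cv2.MORPH_OPEN,np.ones((25,25),np.uint8))
    k,l,st,ce=cv2.connectedComponentsWithStats(m)
    i=1+np.argmin([np.hypot(*(ce[j]-N/2)) for j in range(1,k)])
    cn=cv2.findContours((l==i).astype(np.uint8),cv2.RETR_EXTERNAL,cv2.CHAIN_APPROX_NONE)[0][0]
    (x,y),r=cv2.minEnclosingCircle(cv2.convexHull(cn))
    A=np.arange(0,360,2);rr=np.arange(16,64,2)
    a=np.radians(A)[:,None]
    px=(x+rr*np.cos(a)).astype(np.float32);py=(y+rr*np.sin(a)).astype(np.float32)
    p=cv2.remap(g,px,py,cv2.INTER_LINEAR).mean(1)
    p=p.max()-p;p=np.roll(p,0);k=np.argmax(p);idx=(k+np.arange(-6,7))%180;w=np.clip(p[idx]-p.max()*.5,0,None)
    ang=A[k]+2*(w*np.arange(-6,7)).sum()/w.sum()
    kd=cen+np.array([(y-N/2),(x-N/2)])*sc-np.array([.6063,-.0053])
    print("dial r px",round(r,1),"needle deg",round(ang,1),"contrast",p.max().round(0),np.median(p).round(0),"dial dist mm",(1000*kd@np.array([.0685,.9977])).round(1))
    if tag:
        cv2.circle(im,(int(x),int(y)),int(r),(0,0,255),1);crop(c,210,155,450,290,3.3,f's_{tag}.png');cv2.imwrite(f"pics/d_{tag}.png",im)
E
python3 -c "
from h import *
rd('r1')"
```

```text
9.35 handle ang 111.9 r 0.0586 F [-0.3  1.3  5.5]
dial r px 98.9 needle deg 27.9 contrast 48.0 4.0 dial dist mm 139.6
```

View pics/d_r1.png

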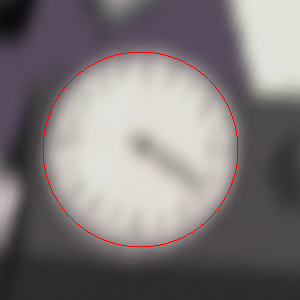

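>>> arm_command:
  plan:
    - [[0.15,0.06,0],0]
    - [[0.31,0.1,0],0]
    - [[0.47,0.13,0],0]
    - [[0.63,0.16,0],0]
    - [[0.79,0.17,0],0]

```text
time: 9.85
position: [0.6024, 0.0531, 0.1332]
tool_rot: [-0.483, 0.517, -0.517, 0.482]
ft_force: [-4.8, -0.5, 7.9]
grip_width: 0.0195
```

```bash
python3 -c "
from h import *
rd('r2')"
```

```text
9.9 handle ang 92.5 r 0.0585 F [0.5 0.7 4.8]
dial r px 99.1 needle deg 28.2 contrast 48.0 4.0 dial dist mm 139.6
```

View pics/s_r2.png

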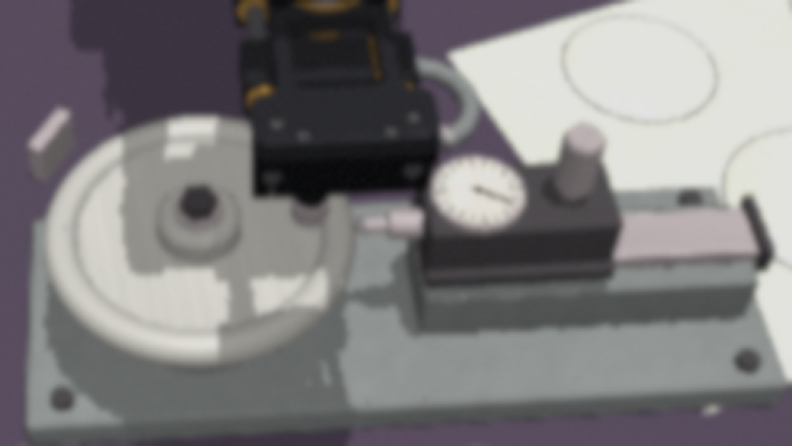

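>>> arm_command:
  plan:
    - [[0.16,0,0],0]
    - [[0.33,-0.01,0],0]
    - [[0.49,-0.03,0],0]
    - [[0.65,-0.07,0],0]
    - [[0.8,-0.11,0],0]

```text
time: 10.4
position: [0.6204, 0.0514, 0.1332]
tool_rot: [-0.484, 0.519, -0.515, 0.481]
ft_force: [-8.4, 2.4, 12.8]
grip_width: 0.0196
```

```bash
python3 -c "
from h import *
rd('r3')
for a in(72,62,52,42): tab(a,-2)"
```

```text
10.45 handle ang 75.4 r 0.0584 F [-4.9  1.4  9.3]
dial r px 99.4 needle deg 89.1 contrast 51.0 4.0 dial dist mm 139.5
72 -> 62 [[0.08, -0.03], [0.15, -0.06], [0.23, -0.09], [0.3, -0.12], [0.37, -0.16]]
62 -> 52 [[0.07, -0.04], [0.14, -0.08], [0.21, -0.13], [0.28, -0.17], [0.34, -0.22]]
52 -> 42 [[0.06, -0.05], [0.12, -0.1], [0.18, -0.16], [0.24, -0.22], [0.3, -0.28]]
42 -> 32 [[0.05, -0.06], [0.1, -0.12], [0.15, -0.19], [0.2, -0.26], [0.24, -0.32]]
```

>>> arm_command:
  plan:
    - [[0.08,-0.03,0],0]
    - [[0.15,-0.06,0],0]
    - [[0.23,-0.09,0],0]
    - [[0.3,-0.12,0],0]
    - [[0.37,-0.16,0],0]

```text
time: 10.95
position: [0.6281, 0.0487, 0.1332]
tool_rot: [-0.484, 0.52, -0.514, 0.481]
ft_force: [-9.2, 4.9, 12.5]
grip_width: 0.0201
```

```bash
python3 -c "
from h import *
rd('r4')"
```

```text
11.0 handle ang 67.2 r 0.0582 F [-6.8  3.1 10.2]
dial r px 99.2 needle deg 107.3 contrast 52.0 3.0 dial dist mm 140.8
```

>>> arm_command:
  plan:
    - [[0.07,-0.04,0],0]
    - [[0.14,-0.08,0],0]
    - [[0.21,-0.13,0],0]
    - [[0.28,-0.17,0],0]
    - [[0.34,-0.22,0],0]

```text
time: 11.5
position: [0.6377, 0.0435, 0.1332]
tool_rot: [-0.483, 0.52, -0.514, 0.481]
ft_force: [-6.1, 6.2, 10.0]
grip_width: 0.0201
```

```bash
python3 -c "
from h import *
rd('r5')"
```

```text
11.55 handle ang 56.5 r 0.0581 F [-4.   4.   9.1]
dial r px 99.6 needle deg 111.4 contrast 44.0 3.0 dial dist mm 142.4
```

>>> arm_command:
  plan:
    - [[0.06,-0.05,0],0]
    - [[0.12,-0.1,0],0]
    - [[0.18,-0.16,0],0]
    - [[0.24,-0.22,0],0]
    - [[0.3,-0.28,0],0]

```text
time: 12.05
position: [0.6468, 0.0363, 0.1332]
tool_rot: [-0.482, 0.519, -0.515, 0.482]
ft_force: [-4.1, 4.7, 8.4]
grip_width: 0.0198
```

```bash
python3 -c "
from h import *
rd('r6')"
```

```text
12.1 handle ang 44.8 r 0.0581 F [-1.8  1.4  6.4]
dial r px 99.8 needle deg 76.6 contrast 50.0 4.0 dial dist mm 142.2
```

>>> arm_command:
  plan:
    - [[0.025,-0.03,0],0]
    - [[0.05,-0.06,0],0]
    - [[0.075,-0.09,0],0]
    - [[0.1,-0.12,0],0]
    - [[0.1,-0.12,0],0]

```text
time: 12.6
position: [0.6511, 0.0316, 0.1333]
tool_rot: [-0.482, 0.517, -0.517, 0.483]
ft_force: [-1.3, 1.4, 6.0]
grip_width: 0.0198
```

```bash
python3 -c "
from h import *
rd('r7')"
```

```text
12.65 handle ang 39.5 r 0.058 F [-0.5  1.1  5. ]
dial r px 99.8 needle deg 17.8 contrast 49.0 4.0 dial dist mm 142.0
```

>>> arm_command:
  plan:
    - [[0.025,-0.03,0],0]
    - [[0.05,-0.06,0],0]
    - [[0.075,-0.1,0],0]
    - [[0.1,-0.13,0],0]
    - [[0.1,-0.13,0],0]

```text
time: 13.15
position: [0.654, 0.0277, 0.1333]
tool_rot: [0.482, -0.517, 0.517, -0.483]
ft_force: [0.2, 0.3, 5.6]
grip_width: 0.0199
```

```bash
python3 -c "
from h import *
rd('r8')"
```

```text
13.2 handle ang 34.7 r 0.058 F [-0.   0.2  5.6]
dial r px 100.2 needle deg 355.5 contrast 38.0 3.0 dial dist mm 142.3
```

>>> arm_command:
  plan:
    - [[0.025,-0.035,0],0]
    - [[0.045,-0.07,0],0]
    - [[0.065,-0.1,0],0]
    - [[0.09,-0.14,0],0]
    - [[0.09,-0.14,0],0]

```text
time: 13.7
position: [0.6562, 0.0241, 0.1333]
tool_rot: [0.482, -0.517, 0.517, -0.482]
ft_force: [0.3, -0.0, 5.3]
grip_width: 0.02
```

```bash
python3 -c "
from h import *
rd('r9')"
```

```text
13.75 handle ang 30.5 r 0.0579 F [ 0.  -0.6  5.6]
dial r px 100.0 needle deg 356.2 contrast 39.0 2.0 dial dist mm 141.9
```

```bash
python3 -c "
from h import *
for a in(30,38,42,46,50,54,58,62,66,70,74): tab(a,2,4)"
```

```text
30 -> 38 [[-0.04, 0.07], [-0.09, 0.14], [-0.13, 0.2], [-0.18, 0.27]]
38 -> 46 [[-0.05, 0.06], [-0.1, 0.12], [-0.16, 0.18], [-0.22, 0.24]]
42 -> 50 [[-0.06, 0.06], [-0.11, 0.12], [-0.17, 0.17], [-0.23, 0.23]]
46 -> 54 [[-0.06, 0.06], [-0.12, 0.11], [-0.18, 0.16], [-0.25, 0.21]]
50 -> 58 [[-0.06, 0.05], [-0.13, 0.1], [-0.19, 0.15], [-0.26, 0.19]]
54 -> 62 [[-0.07, 0.05], [-0.13, 0.09], [-0.2, 0.13], [-0.28, 0.17]]
58 -> 66 [[-0.07, 0.04], [-0.14, 0.08], [-0.21, 0.12], [-0.29, 0.15]]
62 -> 70 [[-0.07, 0.04], [-0.15, 0.07], [-0.22, 0.1], [-0.3, 0.13]]
66 -> 74 [[-0.07, 0.03], [-0.15, 0.06], [-0.23, 0.09], [-0.31, 0.11]]
70 -> 78 [[-0.08, 0.03], [-0.15, 0.05], [-0.23, 0.07], [-0.31, 0.09]]
74 -> 82 [[-0.08, 0.02], [-0.16, 0.04], [-0.24, 0.05], [-0.32, 0.07]]
```

>>> arm_command:
  plan:
    - [[-0.04,0.07,0],0]
    - [[-0.08,0.14,0],0]
    - [[-0.13,0.21,0],0]
    - [[-0.13,0.21,0],0]

```text
time: 14.15
position: [0.6528, 0.0294, 0.1333]
tool_rot: [0.482, -0.517, 0.517, -0.482]
ft_force: [-0.7, -1.1, 5.6]
grip_width: 0.0198
```

```bash
python3 -c "
from h import *
rd()"
```

```text
14.2 handle ang 36.8 r 0.058 F [-0.7 -0.4  6.3]
dial r px 100.0 needle deg 356.2 contrast 41.0 3.0 dial dist mm 141.9
```

>>> arm_command:
  plan:
    - [[-0.05,0.06,0],0]
    - [[-0.1,0.12,0],0]
    - [[-0.1,0.12,0],0]

```text
time: 14.5
position: [0.6507, 0.0321, 0.1333]
tool_rot: [0.482, -0.516, 0.518, -0.483]
ft_force: [0.5, -1.5, 5.7]
grip_width: 0.0197
```

```bash
python3 -c "
from h import *
rd()"
```

```text
14.55 handle ang 40.1 r 0.0581 F [-0.2 -2.   5.3]
dial r px 100.0 needle deg 24.0 contrast 45.0 4.0 dial dist mm 141.9
```

>>> arm_command:
  plan:
    - [[-0.06,0.06,0],0]
    - [[-0.11,0.12,0],0]
    - [[-0.11,0.12,0],0]

```text
time: 14.85
position: [0.6483, 0.0349, 0.1333]
tool_rot: [0.482, -0.516, 0.518, -0.483]
ft_force: [1.6, -2.7, 5.2]
grip_width: 0.0197
```

```bash
python3 -c "
from h import *
rd()"
```

```text
14.9 handle ang 43.9 r 0.0581 F [ 1.2 -2.9  5.7]
dial r px 99.9 needle deg 59.6 contrast 43.0 4.0 dial dist mm 142.3
```

>>> arm_command:
  plan:
    - [[-0.06,0.06,0],0]
    - [[-0.12,0.11,0],0]
    - [[-0.12,0.11,0],0]

```text
time: 15.2
position: [0.646, 0.0372, 0.1333]
tool_rot: [0.482, -0.516, 0.519, -0.483]
ft_force: [2.2, -4.0, 4.8]
grip_width: 0.0198
```

```bash
python3 -c "
from h import *
rd()"
```

```text
15.25 handle ang 47.1 r 0.0582 F [ 2.5 -3.6  4.5]
dial r px 99.8 needle deg 86.6 contrast 47.0 4.0 dial dist mm 142.3
```

>>> arm_command:
  plan:
    - [[-0.06,0.05,0],0]
    - [[-0.13,0.1,0],0]
    - [[-0.13,0.1,0],0]

```text
time: 15.55
position: [0.6433, 0.0396, 0.1333]
tool_rot: [0.481, -0.515, 0.519, -0.483]
ft_force: [3.1, -3.9, 4.6]
grip_width: 0.0197
```

```bash
python3 -c "
from h import *
rd()"
```

```text
15.6 handle ang 50.7 r 0.0582 F [ 3.9 -4.1  4.5]
dial r px 99.8 needle deg 106.2 contrast 50.0 3.0 dial dist mm 142.3
```

>>> arm_command:
  plan:
    - [[-0.07,0.05,0],0]
    - [[-0.13,0.09,0],0]
    - [[-0.13,0.09,0],0]

```text
time: 15.9
position: [0.6405, 0.0418, 0.1333]
tool_rot: [0.481, -0.515, 0.519, -0.483]
ft_force: [4.8, -3.8, 3.9]
grip_width: 0.0197
```

```bash
python3 -c "
from h import *
rd()"
```

```text
15.95 handle ang 54.2 r 0.0582 F [ 4.6 -3.9  3.7]
dial r px 99.6 needle deg 109.6 contrast 47.0 3.0 dial dist mm 142.2
```

>>> arm_command:
  plan:
    - [[-0.07,0.04,0],0]
    - [[-0.14,0.08,0],0]
    - [[-0.14,0.08,0],0]

```text
time: 16.25
position: [0.6369, 0.0443, 0.1333]
tool_rot: [0.481, -0.515, 0.519, -0.483]
ft_force: [4.4, -2.9, 4.3]
grip_width: 0.0192
```

```bash
python3 -c "
from h import *
rd()"
```

```text
16.3 handle ang 58.5 r 0.0583 F [ 4.  -2.2  4.2]
dial r px 99.6 needle deg 100.8 contrast 43.0 4.0 dial dist mm 142.2
```

>>> arm_command:
  plan:
    - [[-0.07,0.03,0],0]
    - [[-0.15,0.07,0],0]
    - [[-0.15,0.07,0],0]

```text
time: 16.6
position: [0.6325, 0.0468, 0.1333]
tool_rot: [0.481, -0.516, 0.518, -0.483]
ft_force: [2.9, -1.5, 5.3]
grip_width: 0.0197
```

```bash
python3 -c "
from h import *
rd()"
```

```text
16.65 handle ang 63.5 r 0.0583 F [ 3.  -1.1  6.8]
dial r px 99.6 needle deg 69.5 contrast 48.0 4.0 dial dist mm 142.4
```

>>> arm_command:
  plan:
    - [[-0.08,0.03,0],0]
    - [[-0.16,0.05,0],0]
    - [[-0.16,0.05,0],0]

```text
time: 16.95
position: [0.6268, 0.0493, 0.1333]
tool_rot: [-0.481, 0.517, -0.517, 0.483]
ft_force: [2.0, 1.5, 7.6]
grip_width: 0.0196
```

```bash
python3 -c "
from h import *
rd()"
```

```text
17.0 handle ang 69.5 r 0.0583 F [2.2 1.7 7.7]
dial r px 99.4 needle deg 9.5 contrast 46.0 5.0 dial dist mm 142.3
```

```bash
python3 -c "
from h import *
tab(70,-2.6,5)
needle()"
```

```text
70 -> 57.0 [[0.1, -0.04], [0.2, -0.08], [0.29, -0.13], [0.38, -0.18], [0.47, -0.24]]
17.05 handle ang 69.5 r 0.0583 F [2.3 1.7 7.2]
```

>>> arm_command:
  plan:
    - [[0.1,-0.04,0],0]
    - [[0.2,-0.08,0],0]
    - [[0.29,-0.13,0],0]
    - [[0.38,-0.18,0],0]
    - [[0.38,-0.18,0],0]

```text
time: 17.55
position: [0.6337, 0.0461, 0.1332]
tool_rot: [-0.483, 0.519, -0.515, 0.482]
ft_force: [-2.3, 3.6, 11.0]
grip_width: 0.02
```

```bash
python3 -c "
from h import *
rd()"
```

```text
17.6 handle ang 61.8 r 0.0582 F [-2.5  3.1  9.2]
dial r px 99.6 needle deg 77.2 contrast 51.0 4.0 dial dist mm 142.2
```

>>> arm_command:
  plan:
    - [[0.08,-0.045,0],0]
    - [[0.16,-0.09,0],0]
    - [[0.23,-0.14,0],0]
    - [[0.27,-0.17,0],0]
    - [[0.27,-0.17,0],0]

```text
time: 18.1
position: [0.6392, 0.0426, 0.1332]
tool_rot: [-0.483, 0.52, -0.514, 0.482]
ft_force: [-4.4, 4.9, 12.5]
grip_width: 0.0199
```

```bash
python3 -c "
from h import *
rd()"
```

```text
18.15 handle ang 55.4 r 0.0581 F [-4.3  4.8 12.5]
dial r px 99.6 needle deg 105.8 contrast 51.0 3.0 dial dist mm 142.2
```

>>> arm_command:
  plan:
    - [[0.03,-0.02,0],0]
    - [[0.05,-0.035,0],0]
    - [[0.05,-0.035,0],0]

```text
time: 18.45
position: [0.6401, 0.042, 0.1332]
tool_rot: [-0.483, 0.52, -0.514, 0.481]
ft_force: [-4.8, 5.1, 13.2]
grip_width: 0.0195
```

```bash
python3 -c "
from h import *
rd()"
```

```text
18.5 handle ang 54.4 r 0.0581 F [-5.8  6.4 13.2]
dial r px 99.6 needle deg 106.2 contrast 52.0 3.0 dial dist mm 142.2
```

>>> arm_command:
  plan:
    - [[0.025,-0.018,0],0]
    - [[0.025,-0.018,0],0]
    - [[0.025,-0.018,0],0]

```text
time: 18.8
position: [0.6409, 0.0413, 0.1332]
tool_rot: [-0.483, 0.52, -0.514, 0.482]
ft_force: [-5.1, 4.7, 12.8]
grip_width: 0.0196
```

>>> arm_command:
  plan:
    - [[-0.03,0.02,0],0]
    - [[-0.06,0.045,0],0]
    - [[-0.06,0.045,0],0]
    - [[-0.06,0.045,0],0]

```text
time: 19.2
position: [0.6408, 0.0415, 0.1332]
tool_rot: [-0.483, 0.519, -0.515, 0.482]
ft_force: [-2.0, 3.7, 11.0]
grip_width: 0.0196
```

```bash
python3 -c "
from h import *
rd()"
```

```text
19.25 handle ang 53.6 r 0.0581 F [-2.   2.8 11.4]
dial r px 99.8 needle deg 107.7 contrast 52.0 3.0 dial dist mm 142.3
```

>>> arm_command:
  plan:
    - [[-0.02,0.02,0.05],0]
    - [[-0.03,0.035,0.1],0]
    - [[-0.03,0.035,0.1],0]

```text
time: 19.55
position: [0.6407, 0.0414, 0.1334]
tool_rot: [-0.483, 0.519, -0.515, 0.482]
ft_force: [-0.2, 4.9, -2.4]
grip_width: 0.0197
```

```bash
python3 -c "
from h import *
rd()"
```

```text
19.6 handle ang 53.6 r 0.058 F [ 0.5  4.7 -3.6]
dial r px 99.8 needle deg 106.7 contrast 51.0 3.0 dial dist mm 142.3
```

>>> arm_command:
  plan:
    - [[0,0.03,-0.02],0]
    - [[0,0.05,-0.02],0]
    - [[0,0.05,-0.02],0]

```text
time: 19.9
position: [0.6408, 0.0414, 0.1334]
tool_rot: [-0.483, 0.518, -0.516, 0.481]
ft_force: [-2.6, 1.8, -4.9]
grip_width: 0.0199
```

>>> arm_command:
  plan:
    - [[0,0,0],0]
    - [[0,0,0],0]
    - [[0,0,0],0]
    - [[0,0,0],0]
    - [[0,0,0],0]
  fingers: 0.2

```text
time: 20.4
position: [0.6432, 0.0408, 0.1351]
tool_rot: [0.482, -0.517, 0.518, -0.483]
ft_force: [-0.3, 0.2, 0.0]
grip_width: 0.0489
```

```bash
python3 -c "
from h import *
rd('z1')"
```

```text
20.45 handle ang 51.5 r 0.059 F [-0.5 -1.  -0.1]
dial r px 99.6 needle deg 107.3 contrast 52.0 3.0 dial dist mm 142.2
```

View pics/s_z1.png

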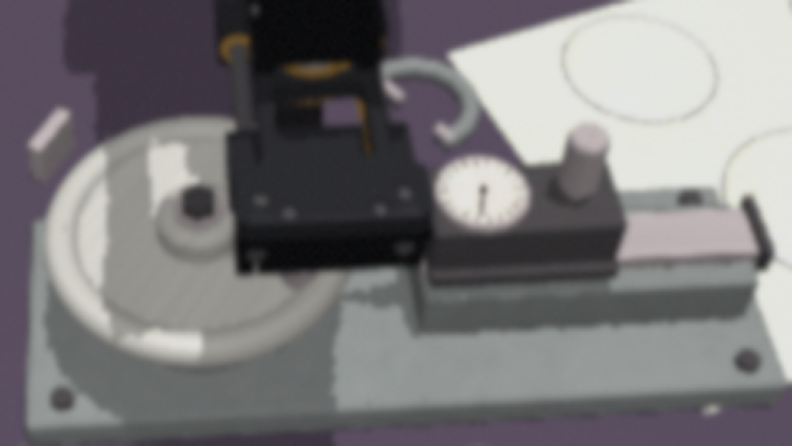

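Fingers are clear of the handle. The needle still stands at its peak reading, at 107 deg in the rectified view. Next: lift away and check the wheel angle from above.

>>> arm_command:
  plan:
    - [[0,0,0.8],0]
    - [[0,0,1.6],0]
    - [[0,0,2.4],0]
    - [[0,0,3.2],0]
    - [[0,0,4],0]

```text
time: 20.95
position: [0.6425, 0.0411, 0.2355]
tool_rot: [0.482, -0.517, 0.517, -0.482]
ft_force: [0.3, 0.6, -0.2]
grip_width: 0.0518
```

>>> arm_command:
  plan:
    - [[-1,1.7,0],0]
    - [[-2,3.4,0],0]
    - [[-3,5.1,0],0]
    - [[-4,6.8,0],0]
    - [[-5,8.5,0],0]

```text
time: 21.45
position: [0.5166, 0.2551, 0.2349]
tool_rot: [0.482, -0.517, 0.517, -0.482]
ft_force: [0.5, 0.7, 0.2]
grip_width: 0.0524
```

>>> arm_command:
  plan:
    - [[-0.5,1.7,0],0]
    - [[-1,3.4,0],0]
    - [[-1.5,5.1,0],0]
    - [[-1.5,5.1,0],0]
    - [[-1.5,5.1,0],0]

```text
time: 21.95
position: [0.4795, 0.382, 0.2345]
tool_rot: [0.483, -0.516, 0.517, -0.483]
ft_force: [0.5, -0.3, 0.1]
grip_width: 0.052
```

```bash
python3 -c "
from h import *
rd('z2')
c=camera('top');crop(c,125,145,345,245,3.6,'tz2.png')
b=(c['pixels'].max(2)<45);b[:160]=0;b[:,:235]=0;b[235:]=0;b[:,335:]=0
k,l,st,ce=cv2.connectedComponentsWithStats(b.astype(np.uint8));print(st,ce)"
```

```text
22.0 handle ang 108.1 r 0.4064 F [ 0.6 -0.2  0.4]
dial r px 97.4 needle deg 107.3 contrast 53.0 4.0 dial dist mm 142.2
[[     0      0    560    420 235071]
 [   256    160     11     16    129]] [[279.51013524 209.52329296]
 [261.03100775 167.05426357]]
```

View pics/tz2.png

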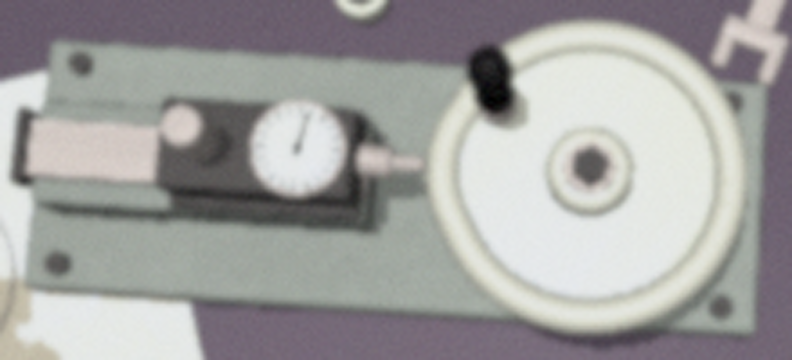

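View pics/s_z2.png

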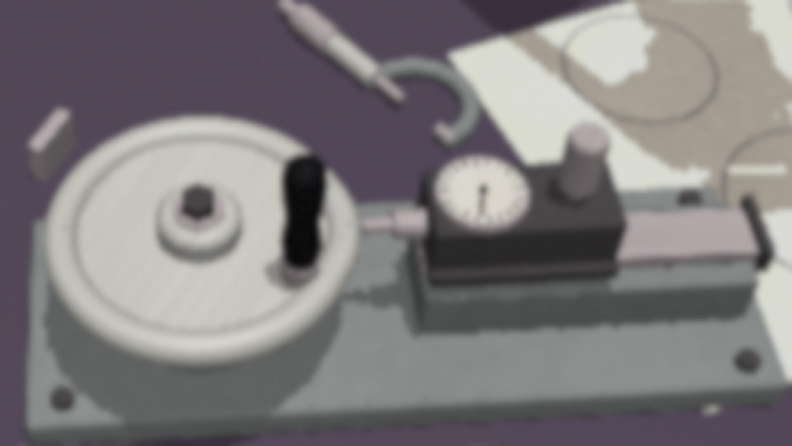

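```bash
python3 -c "
from h import *
rd()
print(hand_in())"
```

```text
22.1 handle ang 108.1 r 0.4053 F [-0.6  0.1  1.2]
dial r px 97.4 needle deg 107.3 contrast 53.0 5.0 dial dist mm 142.2
the job is handed in; nothing more can be done
None
```

The wheel is standing with its high spot on the plunger, and the job was handed in at about 22 s of the 72 s allowed. `hand_in()` gives no verdict, so success is judged only from my own checks.

- **Touch:** I slid the gauge in by its knob until the plunger touched the plain rim at about 3 N, judged from the needle, then let go of the knob.
- **Finding the high spot:** I turned the wheel slowly by the handle, first clockwise past the bulge until the needle fell back to its free position, then back over it. The needle readings on either side of the peak put the high spot at a handle angle of about 54° (direction in the base frame).
- **Final position:** I went back to the high spot and took the load off the handle. The handle stood at 53.6° just before I opened the gripper, lifted and moved clear.

**Last checks:**
- With the arm clear, the needle read 107.3°, the same in three looks from just after release to just before hand-in.
- The gauge carriage and wheel looked unmoved in the final pictures, and the tools visible in those pictures had not moved. The four-lobe hub was mostly out of frame, and the arm never went near it.

**Disagreements:**
- The final needle reading is 2–4° below the highest readings during the passes (109.6° and 111.4°).
- The two turning directions disagree by about half a degree of wheel angle, so I put the high spot within about 1° of the plunger.

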